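# Set out the sharpening stones

### The job

The four sharpening stones are stacked criss-cross on the drain board: take the stack apart from the top and lay each stone flat in the holder whose end cleats have its colour, lengthwise and centred between the cleats. The stones are brittle, so set them down rather than dropping them or letting them tumble off the stack, and leave the chisel and the little oil bottle as they are.

Things in the scene. Friction and masses are not known exactly. Their poses are not given: they have to be found in the camera images.
- stone_black: The black (coarse) sharpening stone: a plain black block 140 x 42 x 22 mm, 0.2 to 0.5 kg. Origin at the centre of its underside; x along its length, y across, z up. Starts in the lower layer, underside at z = 12 mm on the grey 12 mm thick drain board; the two stones of a layer lie side by side, centre lines about 96 mm apart, on either side.
- stone_orange: The orange-red (medium) sharpening stone: a plain orange block 140 x 42 x 22 mm, 0.2 to 0.5 kg. Origin at the centre of its underside; x along its length, y across, z up. Starts in the lower layer, underside at z = 12 mm on the grey 12 mm thick drain board; the two stones of a layer lie side by side, centre lines about 96 mm apart, on either side.
- stone_green: The green (fine) sharpening stone: a plain green block 140 x 42 x 22 mm, 0.2 to 0.5 kg. Origin at the centre of its underside; x along its length, y across, z up. Starts in the upper layer, underside at z = 34 mm, laid across the two lower stones; the two stones of a layer lie side by side, centre lines about 96 mm apart, on either side.
- stone_white: The white (finishing) sharpening stone: a plain white block 140 x 42 x 22 mm, 0.2 to 0.5 kg. Origin at the centre of its underside; x along its length, y across, z up. Starts in the upper layer, underside at z = 34 mm, laid across the two lower stones; the two stones of a layer lie side by side, centre lines about 96 mm apart, on either side.
- holder_black: Fixed holder for the black stone: blue board 188 x 64 x 16 mm with black cleats across both ends (14 mm long, 12 mm above the board, 160 mm apart; sides open). Origin at the centre of its underside, on the bench; x along its length, z up. The stone lies on the board's top, z = 16 mm. Two holders stand left and two right of the stack, in any order, within 12 degrees of the x direction.
- holder_orange: Fixed holder for the orange stone: blue board 188 x 64 x 16 mm with orange cleats across both ends (14 mm long, 12 mm above the board, 160 mm apart; sides open). Origin at the centre of its underside, on the bench; x along its length, z up. The stone lies on the board's top, z = 16 mm. Two holders stand left and two right of the stack, in any order, within 12 degrees of the x direction.
- holder_green: Fixed holder for the green stone: blue board 188 x 64 x 16 mm with green cleats across both ends (14 mm long, 12 mm above the board, 160 mm apart; sides open). Origin at the centre of its underside, on the bench; x along its length, z up. The stone lies on the board's top, z = 16 mm. Two holders stand left and two right of the stack, in any order, within 12 degrees of the x direction.
- holder_white: Fixed holder for the white stone: blue board 188 x 64 x 16 mm with white cleats across both ends (14 mm long, 12 mm above the board, 160 mm apart; sides open). Origin at the centre of its underside, on the bench; x along its length, z up. The stone lies on the board's top, z = 16 mm. Two holders stand left and two right of the stack, in any order, within 12 degrees of the x direction.
- oil_bottle: A loose small amber bottle with a black cap, 44 mm across and 85 mm tall, standing beyond the stack; origin at the centre of its underside, z up. To be left alone.
- chisel: A loose chisel lying just beyond the stack (nearer to it than the bottle), roughly along y: dark wooden handle 120 mm long and 24 mm thick, then a steel blade 19 mm wide, 235 mm long in all. Origin under the joint of handle and blade, x towards the cutting edge. A narrower one lies near the robot and does not count. To be left alone.
There are look-alikes about, which are no part of the job. There is more than one size of the stone_orange; the one meant has the size given above.

How it is judged:
At the end, for the whole second after the job is handed in: Each stone lies flat (within 3 mm of the holder board's top, within 0.06 rad of level) in the holder of its own colour, its centre within 15 mm of the holder's centre seen from above and its length within 0.2 rad of the holder's, released and at rest (horizontal distance between stone_black and holder_black below 0.015 m and angle between the x axis of stone_black and the x axis of holder_black, either way round below 0.2 rad and z of stone_black in the frame of holder_black between 0.013 and 0.019 m and angle between each of stone_black, stone_orange, stone_green, stone_white's own z axis and vertical below 0.06 rad and linear speed of each of stone_black, stone_orange, stone_green, stone_white below 0.02 m/s and angular speed of each of stone_black, stone_orange, stone_green, stone_white below 0.1 rad/s and horizontal distance between stone_orange and holder_orange below 0.015 m and angle between the x axis of stone_orange and the x axis of holder_orange, either way round below 0.2 rad and z of stone_orange in the frame of holder_orange between 0.013 and 0.019 m and horizontal distance between stone_green and holder_green below 0.015 m and angle between the x axis of stone_green and the x axis of holder_green, either way round below 0.2 rad and z of stone_green in the frame of holder_green between 0.013 and 0.019 m and horizontal distance between stone_white and holder_white below 0.015 m and angle between the x axis of stone_white and the x axis of holder_white, either way round below 0.2 rad and z of stone_white in the frame of holder_white between 0.013 and 0.019 m); the robot touches nothing.
It fails at once if a stone is dropped, thrown or falls (moves faster than 0.7 m/s while the fingers do not touch it: a fall of about 25 mm) ((linear speed of stone_black above 0.7 m/s and contact force between stone_black and the fingers below 0.01 N) or (linear speed of stone_orange above 0.7 m/s and contact force between stone_orange and the fingers below 0.01 N) or (linear speed of stone_green above 0.7 m/s and contact force between stone_green and the fingers below 0.01 N) or (linear speed of stone_white above 0.7 m/s and contact force between stone_white and the fingers below 0.01 N)).
It fails at once if the oil bottle is disturbed (moved more than 20 mm or tipped more than 0.3 rad) (distance of oil_bottle from where it was at the start of the episode above 0.02 m or angle between oil_bottle's own z axis and vertical above 0.3 rad).
It fails at once if the chisel is disturbed (moved more than 20 mm) (distance of chisel from where it was at the start of the episode above 0.02 m).
It also fails if it takes over 96 s, if anything falls off the work surface, if the arm or the gripper's body presses on something with over 40 N, if the wrist force passes 120 N, or if a joint passes its speed limit or range.

### The arm

A 6-joint arm with a two-finger parallel gripper is mounted at the origin on the work surface. World frame = base frame: x ahead of the robot, y to its left, z up, the work surface at z = 0. Lengths are in m, angles in rad, forces in N, time in s.
With the tool pointing down it reaches from about 0.35 to 0.775 m from the base axis. Payload 7.3 kg.
Tool frame: the origin (TCP) lies midway between the tips of the shut fingers; the grasp point (between the pads) lies 19 mm behind it; z points along the fingers, y is the line along which they close (so a half turn about z gives the same grasp; the last joint's range is limited). The gripper opens to 92 mm and grips with 3 to 60 N. Pads are 19 mm wide; open, the fingers measure 130 mm over their backs; the gripper's body (75 mm by 190 mm) begins 47 mm behind the grasp point.
Start: joints at [-1.279, 0.342, 1.524, -0, 1.275, -0.146], TCP at [0.223, -0.475, 0.227] pointing down, gripper open.
Joint ranges: [-2.53, 2.53], [-0.77, 2.02], [0.04, 2.7], [-1, 4.14], [0.28, 2.66], [-3.11, 3.11]. Speed limits (rad/s): [2.57, 2.57, 3.14, 3.14, 3.14, 3.14].

### API

Orientations are given as a rotation vector (axis times angle).
In Python, from bench import * gives the robot as it stands.
- The arm moves only by the tool arm_command, never from a script. Its argument "deltas" is a list that holds one entry, the list of rows, each a list of 4 numbers: the shift along the world's x, y, z as a fraction of full scale, then the turn about the world's z as a fraction of full scale. In form: [[[dx, dy, dz, yaw], ...]]. A call has exactly 10 rows; each row shifts and turns the commanded pose from where the row before left it; what a row does not reach is not made up. Full scale, the value 1, is 0.04 m for a shift and 0.1 rad for a turn. A row lasts 1/12 s, in which the tool goes at most 41.7 mm and 7.16 degrees, less where a joint would pass 70% of its speed; a pose out of reach is approached as far as the arm can. A call with a number of a shift or a turn outside -1 to 1 is refused whole. A call with a gripper value outside its range is refused whole. "gripper" is the opening, from -1 (shut) to 1 (fully open), set as the call begins (left out, the last holds). The fingers move at their own pace and stop on an object; "squeeze" is the grip in N (left out, the last holds). Time passes only in rows, so rows that do not move let the fingers close, or fill a call up. It gives the time, the measured TCP pose, the force, the opening and the grip force at its end, in the units of the state.
- get_obs(): the state, without advancing time (a new reading comes with each control period).
- grab_frame(name): name is "scene" or "top"; returns the picture (384x512x3 uint8, blue, green, red); there is no depth.
- get_calibration(name): a dict with "mtx" (3x3 intrinsics, pixels), "k1" (the pictures are not rectified: a ray, as slopes to the right and down, at radius r is drawn at 1 + k1 r^2 times it, then the intrinsics apply), "R" (3x3) and "t" (3): a world point X has camera coordinates R X + t. Camera axes: x right, y down, z forward; pixel columns grow to the right and rows downward; lengths in m; the calibration is good to about 2 mm. A picture is of the moment at which its call begins. get_calibration takes no time and is no camera call.
- hand_in(): hands the job in; it is judged then, once.
Trained networks look in the newest picture that a camera, given by its name, has taken for a name from the list of things; names that differ only in an ending like _2 or _b are one class to them, and where a whole thing is asked for, a point or a joint stands for the part that bears it (a point fixed in the world has none). Each returns a list of dicts, best first, with "p" (0 to 1); they miss things now and then, are a little off and sometimes report something else, mostly with a low value. They report only what shows in the picture. A call takes as long as a camera call. They do not tell look-alikes from the thing itself.
- look_for(name, camera): "point" ([x, y, z] in m, in the coordinates of the camera as it stood for that picture, good to about 4 mm: the middle of the surface that is visible of it).
The state is a dict: "t": time; "joint_pos": joint angles; "joint_velocities": joint speeds; "effort": joint torques, N m; "ee_pos": TCP position; "tcp_rot": TCP orientation; "ft_force": force on the tool from outside, world axes, zero at the start; "ft_torque": the same for the moment, N m; "gripper_width": opening from 0.0 (shut) to 1.0 (fully open); "finger_force": force on a finger pad.
Only numpy, scipy, OpenCV 4.12 (cv2) and the standard library are available. Lean on these libraries where they do the work, as an engineer would, in place of code of your own. Each camera call takes 0.05 s, during which the arm holds its last target. There are 200 camera calls.

## Working session

There is one attempt and no reset: what is moved stays moved. The work goes in short steps, Python scripts to look and compute and a tool call to move; the robot and the scene stay as the last step left them, time stands still between calls to the robot, and variables do not carry over. Pictures are saved under pics/ and viewed, at most 14 in all, crops included, and the job is handed in when it is done.

Besides the shell and the picture viewer there is one more tool, called after "Request:" as name([rows], argument=value, ...), one row to a line, values as JSON. arm_command: Moves the arm, as the interface text tells. Shift numbers are shares of 0.04 m and turn numbers shares of 0.1 rad, none past 1 either way. Its arguments: {"type":"object","properties":{"deltas":{"type":"array"},"gripper":{"type":"number"},"squeeze":{"type":"number"}},"required":["deltas"]}

```bash
mkdir -p pics; cat > h.py <<'E'
from bench import *
import numpy as np, cv2
def cal(n):
    c=get_calibration(n); return np.array(c["mtx"]),c["k1"],np.array(c["R"]),np.array(c["t"]).ravel()
def px2w(n,uv,z):
    K,k1,R,t=cal(n)
    p=cv2.undistortPoints(np.array(uv,float).reshape(-1,1,2),K,np.array([k1,0,0,0.]))[:,0]
    d=np.c_[p,np.ones(len(p))]@R; o=-R.T@t
    return o+d*((z-o[2])/d[:,2])[:,None]
def w2px(n,X):
    K,k1,R,t=cal(n)
    return cv2.projectPoints(np.array(X,float).reshape(-1,1,3),cv2.Rodrigues(R)[0],t,K,np.array([k1,0,0,0.]))[0][:,0]
E
python3 - <<'E'
from h import *
for n in("top","scene"):
    f=grab_frame(n); cv2.imwrite(f"pics/{n}0.png",f)
    K,k1,R,t=cal(n); print(n,-R.T@t,K[0,0])
    for s in["stone_black","stone_orange","stone_green","stone_white","holder_black","holder_orange","holder_green","holder_white","chisel","oil_bottle"] if n=="top" else []:
        for d in look_for(s,n)[:3]:
            X=R.T@(np.array(d["point"])-t); print(s,round(d["p"],2),X.round(3),w2px(n,X).round().ravel())
o=get_obs();print(o["t"],o["ee_pos"],o["tcp_rot"])
E
```

```text
top [0.42562065 0.02123317 1.1565243 ] 414.6322307990632
stone_black 0.78 [0.515 0.013 0.033] [251. 214.]
stone_orange 0.71 [ 0.327 -0.284  0.017] [362. 282.]
stone_orange 0.64 [0.312 0.133 0.019] [207. 292.]
stone_green 0.7 [ 0.558 -0.043  0.055] [271. 197.]
stone_white 0.67 [ 0.462 -0.022  0.055] [264. 234.]
holder_black 0.68 [ 0.509 -0.237  0.01 ] [341. 215.]
holder_orange 0.72 [0.493 0.252 0.018] [163. 225.]
holder_green 0.77 [ 0.495 -0.369  0.021] [390. 219.]
holder_white 0.6 [0.49  0.369 0.014] [121. 227.]
chisel 0.86 [0.708 0.012 0.021] [249. 146.]
oil_bottle 0.49 [ 0.771 -0.023  0.063] [261. 119.]
scene [1.08725744 0.04562862 1.00892311] 393.39160481591136
0.6 [ 0.22259816 -0.47549199  0.22676486] [3.06651819e+00 6.82126535e-01 3.53072629e-05]
```

```bash
python3 - <<'E'
import cv2
a=cv2.imread("pics/top0.png");cv2.imwrite("pics/t1.png",cv2.resize(a[90:320,80:440],None,fx=2.2,fy=2.2,interpolation=cv2.INTER_CUBIC))
E
```

```text
(no output)
```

View pics/t1.png

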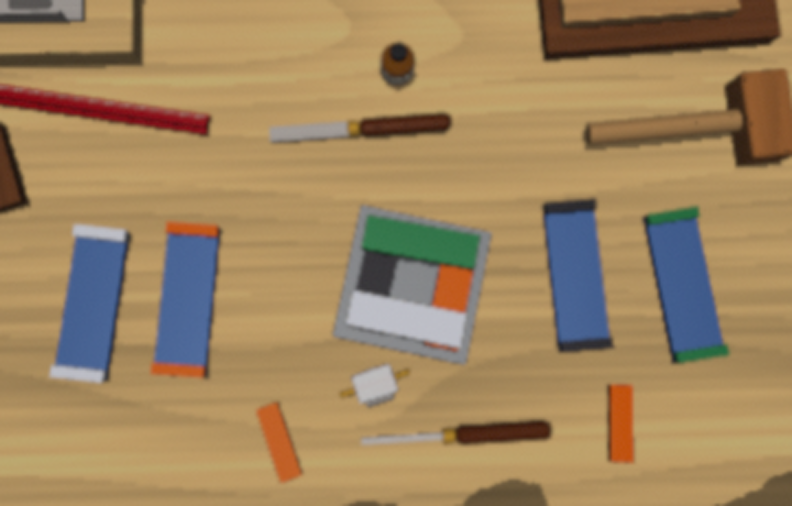

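View pics/scene0.png

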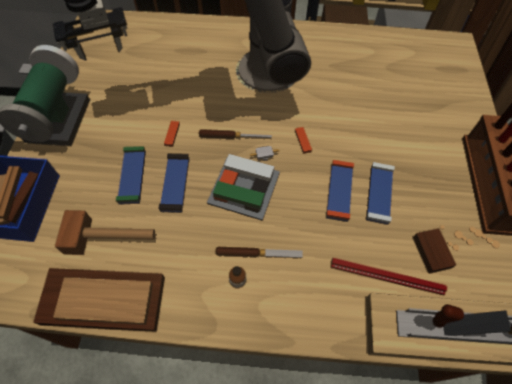

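The stack is at top px ≈(268,219). It has green (upper far) and white (upper near) across black (left) and orange (right).

There are three orange candidates: px (362,282) and (207,292) are small loose blocks on the bench, and px (287,221) is under the green and white stones. The stack one fits the description (lower layer, 42 mm wide), and I'll confirm its size by measuring. The scene view agrees with the holder order, left to right in the top view: white, orange, black, green.

```bash
cat > m.py <<'E'
from h import *
def masks(f):
    h=cv2.cvtColor(f,cv2.COLOR_BGR2HSV).astype(int); H,S,V=h[...,0],h[...,1],h[...,2]
    return dict(green=(H>60)&(H<90)&(S>90),white=(S<45)&(V>165),orange=(H<11)&(S>175)&(V>120),black=(S<60)&(V<75),blue=(H>100)&(H<125)&(S>100))
def comps(mk,n,z,lo=25):
    k,l,s,c=cv2.connectedComponentsWithStats(mk.astype(np.uint8),connectivity=4)
    out=[]
    for i in range(1,k):
        if s[i,4]<lo: continue
        # world area rect from dense (subpixel corners) pixels
        ys,xs=np.nonzero(l==i)
        uv=np.concatenate([np.c_[xs+a,ys+b] for a in(-.5,.5) for b in(-.5,.5)])
        X=px2w(n,uv,z); 
        if not(0.25<X[:,0].mean()<.66 and abs(X[:,1].mean())<.5): continue
        ctr=px2w(n,np.c_[xs,ys],z)[:,:2]
        C=np.cov(ctr.T); w,v=np.linalg.eigh(C); a=np.degrees(np.arctan2(v[1,1],v[0,1]))
        L=np.sqrt(12*w[::-1])*1000
        out.append((ctr.mean(0).round(4),round((a+90)%180-90,1),L.round(1),c[i].round(1),s[i,4]))
    return out
E
python3 - <<'E'
from m import *
f=cv2.imread("pics/top0.png"); M=masks(f)
for k,z in [("green",.056),("green",.028),("white",.056),("white",.028),("orange",.034),("orange",.028),("black",.034),("black",.028),("blue",.016)]:
    print(k,z)
    for r in comps(M[k],"top",z): print("  ",*r)
a=f[180:262,225:315];cv2.imwrite("pics/stack.png",cv2.resize(a,None,fx=6,fy=6,interpolation=cv2.INTER_CUBIC))
E
```

```text
green 0.056
   [ 0.575  -0.3499] -81.9 [62.3 10.5] [385.1 188.2] 90
   [ 0.5515 -0.041 ] 79.0 [135.9  40.7] [270.4 199.7] 771
   [ 0.4101 -0.3722] -81.9 [61.6 10.5] [398. 250.] 95
green 0.028
   [ 0.5788 -0.3593] -81.9 [63.8 10.8] [385.1 188.2] 90
   [ 0.5547 -0.0426] 79.0 [139.4  41.8] [270.4 199.7] 771
   [ 0.4097 -0.3822] -81.9 [63.2 10.7] [398. 250.] 95
white 0.056
   [0.5734 0.3482] 82.5 [61.7 13.5] [124.1 195. ] 116
   [ 0.459  -0.0228] 76.9 [139.4  39.8] [264.6 234.6] 801
   [0.4044 0.3715] 81.5 [59.6 14.2] [114.  259.6] 127
   [0.3839 0.0182] -74.0 [47.2 31. ] [249.8 263.9] 217
   [ 0.3184 -0.0138] -88.0 [89.7  4.9] [262.8 289.2] 66
white 0.028
   [0.5771 0.3565] 82.5 [63.3 13.8] [124.1 195. ] 116
   [ 0.4599 -0.024 ] 76.9 [142.9  40.8] [264.6 234.6] 801
   [0.4039 0.3804] 81.5 [61.2 14.6] [114.  259.6] 127
   [0.3828 0.0182] -74.0 [48.4 31.8] [249.8 263.9] 217
   [ 0.3156 -0.0147] -88.0 [92.  5.] [262.8 289.2] 66
orange 0.034
orange 0.028
black 0.034
   [ 0.5941 -0.2309] -87.8 [59.9  9.5] [338.7 183.4] 74
   [0.5174 0.0111] -18.7 [48.3 38.7] [251.2 213.5] 249
   [ 0.4228 -0.2404] -87.4 [64.1  8. ] [345.6 246.4] 71
black 0.028
   [ 0.595  -0.2323] -87.8 [60.2  9.5] [338.7 183.4] 74
   [0.5179 0.011 ] -18.7 [48.6 38.9] [251.2 213.5] 249
   [ 0.4227 -0.2418] -87.4 [64.5  8. ] [345.6 246.4] 71
blue 0.016
   [ 0.5088 -0.2376] 3.6 [162.   59.7] [341.4 215. ] 1270
   [ 0.4938 -0.3716] 8.0 [159.9  61.6] [390.3 219.3] 1299
   [0.4909 0.2483] -5.5 [153.8  59.8] [164.7 226. ] 1232
   [0.489  0.3658] -7.8 [154.9  61.3] [121.5 227.8] 1286
```

View pics/stack.png

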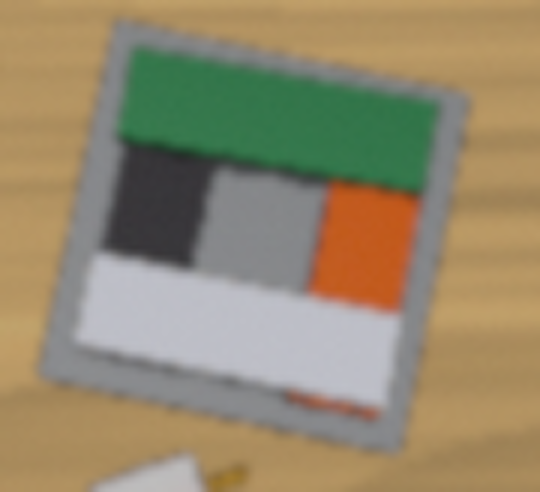

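Stack crop: green is at crop (280,115), white at (240,330), and black at (160,200). Orange is at (365,245), about 92/6 px ≈ 42 mm wide, so it is the right stone. I'll start with green.

Request:
arm_command([
  [[0.41,0.543,0,0.47],[0.41,0.543,0,0.47],[0.41,0.543,0,0.47],[0.41,0.543,0,0.47],[0.41,0.543,0,0.47],[0.41,0.543,0,0.47],[0.41,0.543,0,0.47],[0.41,0.543,0,0.47],[0.41,0.543,0,0.47],[0.41,0.543,0,0.47]],
], gripper=0.4, squeeze=25)

```text
t: 1.43
ee_pos: [0.3873, -0.2571, 0.2269]
tcp_rot: [2.822, 1.38, 0.0]
ft_force: [0.5, -1.4, -1.1]
gripper_width: 0.697
finger_force: 0.0
```

Request:
arm_command([
  [[0.41,0.543,-0.25,0.47],[0.41,0.543,-0.25,0.47],[0.41,0.543,-0.25,0.47],[0.41,0.543,-0.25,0.47],[0.41,0.543,-0.25,0.47],[0.41,0.543,-0.25,0.47],[0.41,0.543,-0.25,0.47],[0.41,0.543,-0.25,0.47],[0.41,0.543,-0.25,0.47],[0.41,0.543,-0.25,0.47]],
])

```text
t: 2.27
ee_pos: [0.5513, -0.0399, 0.1263]
tcp_rot: [2.423, 2.0, 0.0]
ft_force: [-0.4, -0.8, 0.3]
gripper_width: 0.7
finger_force: 0.0
```

Request:
arm_command([
  [[0,-0.02,-0.25,0],[0,0,-0.25,0],[0,0,-0.25,0],[0,0,-0.25,0],[0,0,-0.25,0],[0,0,-0.25,0],[0,0,-0.25,0],[0,0,-0.25,0],[0,0,-0.22,0],[0,0,0,0]],
])

```text
t: 3.1
ee_pos: [0.5494, -0.0418, 0.0359]
tcp_rot: [-2.423, -1.995, 0.003]
ft_force: [-0.3, 0.6, -0.5]
gripper_width: 0.702
finger_force: 0.0
```

Request:
arm_command([
  [[0,0,0,0],[0,0,0,0],[0,0,0,0],[0,0,0,0],[0,0,0,0],[0,0,0,0],[0,0,0,0],[0,0,0,0],[0,0,0,0],[0,0,0,0]],
], gripper=-1)

```text
t: 3.93
ee_pos: [0.5513, -0.042, 0.0385]
tcp_rot: [2.424, 1.996, 0.002]
ft_force: [2.2, 1.2, 6.2]
gripper_width: 0.459
finger_force: 25.0
```

Request:
arm_command([
  [[0,0,0.1,0],[0,0,0.2,0],[0,0,0.3,0],[0,0,0.3,0],[0,0,0.3,0],[0,0,0.3,0],[0,0,0.3,0],[0,0,0.3,0],[0,0,0.3,0],[0,0,0.1,0]],
])

```text
t: 4.77
ee_pos: [0.5505, -0.0419, 0.1393]
tcp_rot: [2.425, 1.997, 0.001]
ft_force: [0.6, -0.4, -3.2]
gripper_width: 0.456
finger_force: 25.0
```

Request:
arm_command([
  [[-0.07,-0.2,0,-0.4],[-0.07,-0.4,0,-0.6],[-0.07,-0.4,0,-0.7],[-0.07,-0.4,0,-0.7],[-0.07,-0.4,0,-0.7],[-0.07,-0.4,0,-0.7],[-0.07,-0.4,0,-0.7],[-0.07,-0.4,0,-0.7],[-0.07,-0.4,0,-0.7],[-0.07,-0.4,0,-0.7]],
])

```text
t: 5.6
ee_pos: [0.5211, -0.1948, 0.1367]
tcp_rot: [-2.943, -1.094, 0.003]
ft_force: [-0.4, 0.6, -4.0]
gripper_width: 0.455
finger_force: 25.0
```

Request:
arm_command([
  [[-0.08,-0.5,0,-0.7],[-0.08,-0.5,0,-0.7],[-0.08,-0.5,0,-0.7],[-0.08,-0.5,0,-0.7],[-0.08,-0.5,0,-0.7],[-0.08,-0.5,0,-0.7],[-0.08,-0.5,0,-0.7],[-0.08,-0.5,0,-0.55],[-0.068,-0.3,0,-0.3],[0,-0.125,0,0]],
])

```text
t: 6.43
ee_pos: [0.4927, -0.3726, 0.1367]
tcp_rot: [-3.133, -0.218, 0.003]
ft_force: [0.5, 0.4, -4.1]
gripper_width: 0.458
finger_force: 25.0
```

Request:
arm_command([
  [[0,0,-0.3,0],[0,0,-0.4,0],[0,0,-0.4,0],[0,0,-0.4,0],[0,0,-0.4,0],[0,0,-0.4,0],[0,0,-0.3,0],[0,0,-0.2,0],[0,0,-0.08,0],[0,0,-0.05,0]],
])

```text
t: 7.27
ee_pos: [0.4941, -0.3704, 0.0206]
tcp_rot: [-3.133, -0.225, 0.001]
ft_force: [-4.0, 5.1, 8.8]
gripper_width: 0.452
finger_force: 25.0
```

Request:
arm_command([
  [[0,0,0,0],[0,0,0,0],[0,0,0,0],[0,0,0,0],[0,0,0.2,0],[0,0,0.4,0],[0,0,0.5,0],[0,0,0.5,0],[0,0,0.5,0],[0,0,0.4,0]],
], gripper=0.4)

```text
t: 8.1
ee_pos: [0.4947, -0.3713, 0.1234]
tcp_rot: [3.132, 0.224, 0.003]
ft_force: [0.6, -0.5, -0.4]
gripper_width: 0.703
finger_force: 0.0
```

Request:
arm_command([
  [[-0.04,0.4,0,0.6],[-0.04,0.45,0,0.6],[-0.04,0.45,0,0.6],[-0.04,0.45,0,0.6],[-0.04,0.45,0,0.6],[-0.04,0.45,0,0.6],[-0.04,0.45,0,0.6],[-0.04,0.45,0,0.6],[-0.04,0.45,0,0.6],[-0.04,0.45,0,0.6]],
])

```text
t: 8.93
ee_pos: [0.4784, -0.1922, 0.1217]
tcp_rot: [2.925, 1.144, 0.001]
ft_force: [0.8, 0.3, 0.8]
gripper_width: 0.702
finger_force: 0.0
```

Request:
arm_command([
  [[-0.05,0.45,0,0.6],[-0.05,0.45,0,0.6],[-0.05,0.45,0,0.6],[-0.05,0.45,0,0.6],[-0.05,0.45,0,0.6],[-0.05,0.45,0,0.6],[-0.05,0.45,0,0.6],[-0.05,0.45,0,0.6],[-0.05,0.45,0,0.7],[-0.03,0.2,0,0.7]],
])

```text
t: 9.77
ee_pos: [0.4589, -0.0212, 0.1217]
tcp_rot: [2.435, 1.984, 0.002]
ft_force: [0.6, -0.1, 0.0]
gripper_width: 0.703
finger_force: 0.0
```

```bash
python3 - <<'E'
from m import *
f=grab_frame("top");cv2.imwrite("pics/top1.png",f);o=get_obs();print(o["t"],o["ee_pos"],o["tcp_rot"],o["joint_pos"])
M=masks(f)
for r in comps(M["green"],"top",.038): print("  ",*r)
cv2.imwrite("pics/t2.png",cv2.resize(f[150:290,80:440],None,fx=2.2,fy=2.2,interpolation=cv2.INTER_CUBIC))
E
```

```text
9.8167 [ 0.45870752 -0.02071996  0.12160319] [2.43083981e+00 1.98987472e+00 1.46872845e-03] [-2.12745482e-01  3.45753172e-01  1.84878447e+00  7.77506140e-04
  9.46346095e-01 -1.43581120e-02]
   [ 0.5773 -0.3558] -81.7 [63.2 10.8] [385.1 188.2] 91
   [ 0.4915 -0.3669] 7.9 [137.7  44.8] [391.4 219.6] 853
   [ 0.4098 -0.3787] -81.9 [62.3 10.8] [398. 250.] 96
```

View pics/t2.png

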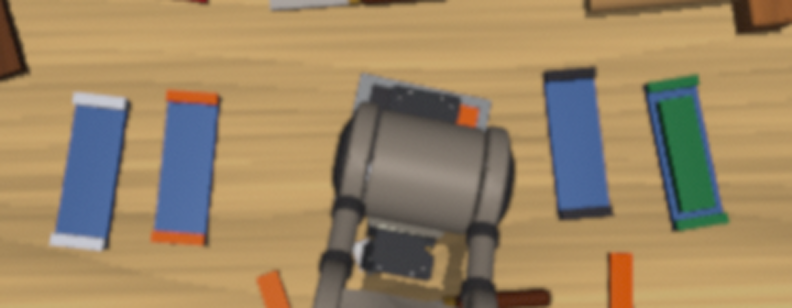

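Green sits in its holder, centred within about 4 mm (crop (688,152)). Next is white.

Request:
arm_command([
  [[0,0,-0.25,0],[0,0,-0.25,0],[0,0,-0.25,0],[0,0,-0.25,0],[0,0,-0.25,0],[0,0,-0.25,0],[0,0,-0.25,0],[0,0,-0.25,0],[0,0,-0.07,0],[0,0,0,0]],
])

```text
t: 10.65
ee_pos: [0.459, -0.0232, 0.0378]
tcp_rot: [-2.441, -1.977, 0.001]
ft_force: [0.5, 0.2, 0.4]
gripper_width: 0.703
finger_force: 0.0
```

Request:
arm_command([
  [[0,0,0,0],[0,0,0,0],[0,0,0,0],[0,0,0,0],[0,0,0,0],[0,0,0,0],[0,0,0,0],[0,0,0,0],[0,0,0,0],[0,0,0,0]],
], gripper=-1)

```text
t: 11.48
ee_pos: [0.4593, -0.023, 0.0384]
tcp_rot: [2.44, 1.978, 0.001]
ft_force: [-1.3, -0.9, 6.0]
gripper_width: 0.454
finger_force: 25.0
```

Request:
arm_command([
  [[0,0,0.1,0],[0,0,0.2,0],[0,0,0.3,0],[0,0,0.3,0],[0,0,0.3,0],[0,0,0.3,0],[0,0,0.3,0],[0,0,0.3,0],[0,0,0.3,0],[0,0,0.1,0]],
])

```text
t: 12.32
ee_pos: [0.4597, -0.023, 0.1397]
tcp_rot: [2.438, 1.978, 0.003]
ft_force: [0.7, -0.7, -2.7]
gripper_width: 0.457
finger_force: 24.9
```

Request:
arm_command([
  [[0.04,0.25,0,-0.75],[0.04,0.5,0,-0.75],[0.04,0.5,0,-0.75],[0.04,0.5,0,-0.75],[0.04,0.5,0,-0.75],[0.04,0.5,0,-0.75],[0.04,0.5,0,-0.75],[0.04,0.5,0,-0.75],[0.04,0.5,0,-0.75],[0.04,0.5,0,-0.75]],
])

```text
t: 13.15
ee_pos: [0.4746, 0.1681, 0.1376]
tcp_rot: [-2.997, -0.942, 0.002]
ft_force: [-0.1, 0.6, -3.9]
gripper_width: 0.456
finger_force: 24.9
```

Request:
arm_command([
  [[0.04,0.6,0,-0.8],[0.04,0.6,0,-0.8],[0.04,0.6,0,-0.8],[0.04,0.6,0,-0.8],[0.04,0.6,0,-0.8],[0.04,0.6,0,-0.8],[0.04,0.6,0,-0.8],[0.04,0.5,0,-0.8],[0.04,0.25,0,-0.8],[0.015,0.05,0,-0.3]],
])

```text
t: 13.98
ee_pos: [0.4894, 0.3691, 0.1371]
tcp_rot: [3.134, -0.219, -0.002]
ft_force: [-0.3, -0.7, -2.6]
gripper_width: 0.459
finger_force: 24.9
```

Request:
arm_command([
  [[0,0,-0.3,0],[0,0,-0.4,0],[0,0,-0.4,0],[0,0,-0.4,0],[0,0,-0.4,0],[0,0,-0.4,0],[0,0,-0.3,0],[0,0,-0.2,0],[0,0,-0.08,0],[0,0,-0.05,0]],
])

```text
t: 14.82
ee_pos: [0.4899, 0.367, 0.0204]
tcp_rot: [3.134, -0.215, -0.001]
ft_force: [-5.4, -2.8, 9.7]
gripper_width: 0.454
finger_force: 24.9
```

Request:
arm_command([
  [[0,0,0,0],[0,0,0,0],[0,0,0,0],[0,0,0,0],[0,0,0.2,0],[0,0,0.4,0],[0,0,0.5,0],[0,0,0.5,0],[0,0,0.5,0],[0,0,0.4,0]],
], gripper=0.4)

```text
t: 15.65
ee_pos: [0.4906, 0.3674, 0.1234]
tcp_rot: [-3.133, 0.215, -0.003]
ft_force: [-0.0, 0.5, -0.3]
gripper_width: 0.7
finger_force: 0.0
```

```bash
python3 - <<'E'
from m import *
f=grab_frame("top");cv2.imwrite("pics/top2.png",f);o=get_obs();print(o["t"],o["ee_pos"],o["tcp_rot"])
M=masks(f)
print(cv2.cvtColor(f,cv2.COLOR_BGR2HSV)[221,287])
h=cv2.cvtColor(f,cv2.COLOR_BGR2HSV).astype(int)
M["orange"]=(h[...,0]<12)&(h[...,1]>190)&(h[...,2]>120)
for k,z in(("orange",.034),("black",.034)):
  print(k)
  for r in comps(M[k],"top",z,60): print("  ",*r)
cv2.imwrite("pics/t3.png",cv2.resize(f[150:290,80:440],None,fx=2.2,fy=2.2,interpolation=cv2.INTER_CUBIC))
E
```

```text
15.7 [0.49200475 0.36827211 0.12658408] [-3.12997038  0.2148525  -0.01020029]
[ 11 218 206]
orange
   [0.5771 0.2381] 83.8 [61.6  9.9] [167.3 193.7] 82
   [ 0.491  -0.0794] -13.3 [133.2  36. ] [284.8 222.5] 656
   [0.4046 0.2562] 84.2 [63.   8.3] [160.3 258. ] 74
   [ 0.3295 -0.2772] -2.9 [90.1 26.4] [361.5 281.6] 302
   [0.3162 0.1346] 18.2 [84.1 22.1] [206.3 290.7] 275
black
   [0.4736 0.4573] -80.5 [293.  239.5] [ 84.7 234.3] 3254
   [ 0.5942 -0.2305] -86.5 [61.1  9.3] [338.5 183.4] 74
   [0.5156 0.012 ] -14.1 [134.6  36.6] [250.8 214.2] 668
   [ 0.4228 -0.2404] -87.4 [64.1  8. ] [345.6 246.4] 71
```

View pics/t3.png

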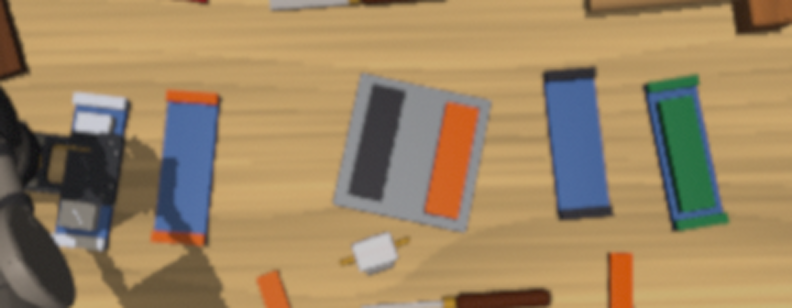

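White is set down and black/orange are undisturbed on the board (crop (377,142) and (453,160)). Next is black.

Request:
arm_command([
  [[0.03,-0.4,0,-0.05],[0.03,-0.5,0,-0.05],[0.03,-0.5,0,-0.05],[0.03,-0.5,0,-0.05],[0.03,-0.5,0,-0.05],[0.03,-0.5,0,-0.05],[0.03,-0.5,0,-0.05],[0.03,-0.5,0,-0.05],[0.03,-0.5,0,-0.05],[0.03,-0.5,0,-0.05]],
])

```text
t: 16.53
ee_pos: [0.5021, 0.1702, 0.121]
tcp_rot: [-3.128, 0.294, -0.001]
ft_force: [-0.6, 0.2, 0.1]
gripper_width: 0.703
finger_force: 0.0
```

Request:
arm_command([
  [[0.04,-0.5,0,-0.05],[0.04,-0.5,0,-0.05],[0.04,-0.5,0,-0.05],[0.04,-0.5,0,-0.05],[0.04,-0.5,0,-0.05],[0.04,-0.5,0,-0.05],[0.04,-0.5,0,-0.05],[0.04,-0.4,0,-0.1],[0.02,-0.075,0,-0.1],[0,0,0,0]],
])

```text
t: 17.37
ee_pos: [0.5159, 0.0114, 0.1209]
tcp_rot: [-3.118, 0.383, -0.001]
ft_force: [0.6, -0.5, 0.0]
gripper_width: 0.699
finger_force: 0.0
```

Request:
arm_command([
  [[0,0,-0.3,0],[0,0,-0.3,0],[0,0,-0.3,0],[0,0,-0.3,0],[0,0,-0.3,0],[0,0,-0.3,0],[0,0,-0.3,0],[0,0,-0.3,0],[0,0,-0.15,0],[0,0,-0.07,0]],
])

```text
t: 18.2
ee_pos: [0.5151, 0.0131, 0.0152]
tcp_rot: [-3.119, 0.378, 0.002]
ft_force: [-0.7, -0.9, -0.1]
gripper_width: 0.699
finger_force: 0.0
```

Request:
arm_command([
  [[0,0,0,0],[0,0,0,0],[0,0,0,0],[0,0,0,0],[0,0,0,0],[0,0,0,0],[0,0,0,0],[0,0,0,0],[0,0,0,0],[0,0,0,0]],
], gripper=-1)

```text
t: 19.03
ee_pos: [0.5161, 0.012, 0.0166]
tcp_rot: [3.118, -0.38, 0.002]
ft_force: [-1.7, -0.1, 5.2]
gripper_width: 0.458
finger_force: 25.0
```

Request:
arm_command([
  [[0,0,0.1,0],[0,0,0.2,0],[0,0,0.3,0],[0,0,0.3,0],[0,0,0.3,0],[0,0,0.3,0],[0,0,0.3,0],[0,0,0.3,0],[0,0,0.3,0],[0,0,0.1,0]],
])

```text
t: 19.87
ee_pos: [0.5161, 0.0121, 0.1176]
tcp_rot: [3.119, -0.38, 0.003]
ft_force: [0.3, 0.5, -4.6]
gripper_width: 0.453
finger_force: 25.0
```

Request:
arm_command([
  [[-0.01,-0.3,0,0.17],[-0.01,-0.35,0,0.17],[-0.01,-0.35,0,0.17],[-0.01,-0.35,0,0.17],[-0.01,-0.35,0,0.17],[-0.01,-0.35,0,0.17],[-0.01,-0.35,0,0.17],[-0.01,-0.35,0,0.17],[-0.01,-0.35,0,0.17],[-0.01,-0.35,0,0.17]],
])

```text
t: 20.7
ee_pos: [0.5111, -0.1263, 0.1155]
tcp_rot: [-3.139, 0.112, 0.002]
ft_force: [0.7, -0.0, -3.9]
gripper_width: 0.456
finger_force: 25.0
```

Request:
arm_command([
  [[-0.01,-0.4,0,0.17],[-0.01,-0.4,0,0.17],[-0.01,-0.4,0,0.17],[-0.01,-0.4,0,0.17],[-0.01,-0.4,0,0.17],[-0.01,-0.4,0,0.17],[-0.01,-0.3,0,0.17],[0,-0.075,0,0.17],[0,0,0,0],[0,0,0,0]],
])

```text
t: 21.53
ee_pos: [0.5085, -0.2362, 0.1155]
tcp_rot: [-3.139, -0.099, 0.001]
ft_force: [-0.3, -0.9, -4.0]
gripper_width: 0.458
finger_force: 25.0
```

Request:
arm_command([
  [[0,0,-0.3,0],[0,0,-0.3,0],[0,0,-0.3,0],[0,0,-0.3,0],[0,0,-0.3,0],[0,0,-0.3,0],[0,0,-0.25,0],[0,0,-0.2,0],[0,0,-0.1,0],[0,0,-0.06,0]],
])

```text
t: 22.37
ee_pos: [0.5086, -0.2361, 0.0205]
tcp_rot: [-3.139, -0.101, 0.002]
ft_force: [-9.5, 6.7, 28.9]
gripper_width: 0.46
finger_force: 25.0
```

Request:
arm_command([
  [[0,0,0,0],[0,0,0,0],[0,0,0,0],[0,0,0,0],[0,0,0,0],[0,0,0,0],[0,0,0,0],[0,0,0,0],[0,0,0,0],[0,0,0,0]],
])

```text
t: 23.2
ee_pos: [0.5087, -0.2362, 0.0205]
tcp_rot: [-3.139, -0.1, 0.0]
ft_force: [-3.4, 4.6, 6.6]
gripper_width: 0.453
finger_force: 25.0
```

Request:
arm_command([
  [[0,0,0,0],[0,0,0,0],[0,0,0,0],[0,0,0,0],[0,0,0.2,0],[0,0,0.4,0],[0,0,0.5,0],[0,0,0.5,0],[0,0,0.5,0],[0,0,0.4,0]],
], gripper=0.4)

```text
t: 24.03
ee_pos: [0.5093, -0.2372, 0.1217]
tcp_rot: [3.139, 0.1, 0.003]
ft_force: [-0.1, -0.7, 0.7]
gripper_width: 0.702
finger_force: 0.0
```

Request:
arm_command([
  [[-0.04,0.4,0,-0.3],[-0.05,0.45,0,-0.3],[-0.05,0.45,0,-0.3],[-0.05,0.45,0,-0.3],[-0.05,0.45,0,-0.3],[-0.05,0.45,0,-0.3],[-0.05,0.45,0,-0.3],[-0.05,0.45,0,-0.3],[-0.05,0.3,0,-0.3],[0,0.075,0,-0.3]],
])

```text
t: 24.87
ee_pos: [0.4909, -0.0781, 0.1202]
tcp_rot: [-3.119, 0.37, -0.0]
ft_force: [-0.4, 0.7, 0.7]
gripper_width: 0.7
finger_force: 0.0
```

```bash
python3 - <<'E'
from m import *
f=grab_frame("top");cv2.imwrite("pics/top3.png",f);o=get_obs();print(o["t"],o["ee_pos"],o["tcp_rot"])
M=masks(f)
for k in("black","white"):
  print(k)
  for r in comps(M[k],"top",.038,60): print("  ",*r)
cv2.imwrite("pics/t4.png",cv2.resize(f[150:290,80:440],None,fx=2.2,fy=2.2,interpolation=cv2.INTER_CUBIC))
E
```

```text
24.9167 [ 0.49118197 -0.0784505   0.12020975] [-3.11928210e+00  3.72772306e-01 -7.18363694e-04]
black
   [ 0.5278 -0.0196] -17.1 [104.8  63.1] [262.4 209.3] 660
   [ 0.5937 -0.23  ] -86.9 [59.7  9.3] [338.7 183.4] 74
   [ 0.474  -0.2296] -9.1 [145.7  73.6] [340.9 227.4] 557
   [ 0.4638 -0.1131] 71.9 [96.7 10.2] [297.9 232.2] 115
   [ 0.4369 -0.0225] 76.4 [42.2 25.1] [264.5 243.1] 110
   [ 0.3814 -0.1817] -48.5 [36.1 27.2] [324.8 262.6] 129
white
   [0.5754 0.3532] 82.3 [63.3 14.7] [124.2 195.2] 125
   [0.4896 0.3691] -8.7 [140.4  40.6] [117.7 227.2] 803
   [0.4043 0.3764] 81.8 [61.7 15.1] [114.3 259.5] 136
   [0.3831 0.0263] -33.5 [38.6 27.9] [246.7 264. ] 151
```

View pics/t4.png

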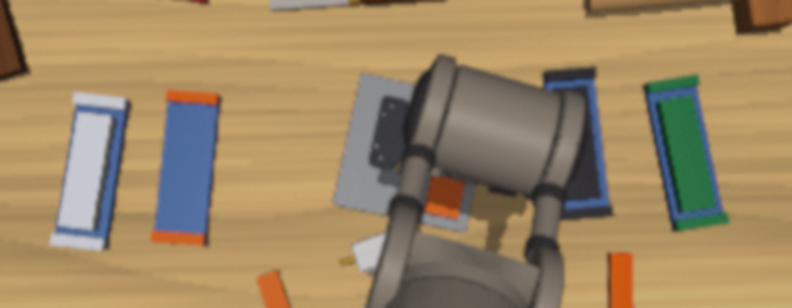

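White is well centred (measured about 2 mm off), and black lies in its holder. Orange is next.

Request:
arm_command([
  [[0,0,-0.3,0],[0,0,-0.3,0],[0,0,-0.3,0],[0,0,-0.3,0],[0,0,-0.3,0],[0,0,-0.3,0],[0,0,-0.3,0],[0,0,-0.3,0],[0,0,-0.15,0],[0,0,-0.05,0]],
])

```text
t: 25.75
ee_pos: [0.491, -0.0801, 0.0149]
tcp_rot: [-3.12, 0.37, 0.002]
ft_force: [0.6, -0.2, 0.0]
gripper_width: 0.699
finger_force: 0.0
```

Request:
arm_command([
  [[0,0,0,0],[0,0,0,0],[0,0,0,0],[0,0,0,0],[0,0,0,0],[0,0,0,0],[0,0,0,0],[0,0,0,0],[0,0,0,0],[0,0,0,0]],
], gripper=-1)

```text
t: 26.58
ee_pos: [0.4917, -0.0802, 0.0162]
tcp_rot: [3.119, -0.37, 0.002]
ft_force: [-1.4, -1.7, 6.4]
gripper_width: 0.455
finger_force: 25.0
```

Request:
arm_command([
  [[0,0,0.1,0],[0,0,0.2,0],[0,0,0.3,0],[0,0,0.3,0],[0,0,0.3,0],[0,0,0.3,0],[0,0,0.3,0],[0,0,0.3,0],[0,0,0.3,0],[0,0,0.1,0]],
])

```text
t: 27.42
ee_pos: [0.4919, -0.0799, 0.1174]
tcp_rot: [3.119, -0.37, 0.004]
ft_force: [1.2, 0.6, -2.1]
gripper_width: 0.454
finger_force: 25.0
```

Request:
arm_command([
  [[0,0.3,0,0.07],[0,0.45,0,0.07],[0,0.45,0,0.07],[0,0.45,0,0.07],[0,0.45,0,0.07],[0,0.45,0,0.07],[0,0.45,0,0.07],[0,0.45,0,0.07],[0,0.45,0,0.07],[0,0.45,0,0.07]],
])

```text
t: 28.25
ee_pos: [0.4903, 0.0957, 0.1148]
tcp_rot: [3.131, -0.26, -0.003]
ft_force: [0.8, -0.8, -2.1]
gripper_width: 0.454
finger_force: 25.0
```

Request:
arm_command([
  [[0,0.45,0,0.07],[0,0.45,0,0.07],[0,0.45,0,0.07],[0,0.45,0,0.07],[0,0.45,0,0.07],[0,0.45,0,0.07],[0,0.45,0,0.07],[0,0.45,0,0.07],[0,0.225,0,0.07],[0,0,0,0]],
])

```text
t: 29.08
ee_pos: [0.4903, 0.2489, 0.1148]
tcp_rot: [3.138, -0.158, -0.002]
ft_force: [-0.4, -0.2, -2.9]
gripper_width: 0.457
finger_force: 25.0
```

Request:
arm_command([
  [[0,0,-0.3,0],[0,0,-0.3,0],[0,0,-0.3,0],[0,0,-0.3,0],[0,0,-0.3,0],[0,0,-0.3,0],[0,0,-0.25,0],[0,0,-0.2,0],[0,0,-0.09,0],[0,0,-0.04,0]],
])

```text
t: 29.92
ee_pos: [0.4907, 0.2465, 0.0202]
tcp_rot: [3.136, -0.162, -0.003]
ft_force: [-6.2, -3.4, 12.4]
gripper_width: 0.456
finger_force: 25.0
```

Request:
arm_command([
  [[0,0,0,0],[0,0,0,0],[0,0,0,0],[0,0,0,0],[0,0,0,0],[0,0,0,0],[0,0,0,0],[0,0,0,0],[0,0,0,0],[0,0,0,0]],
])

```text
t: 30.75
ee_pos: [0.4912, 0.2471, 0.0203]
tcp_rot: [3.137, -0.162, -0.0]
ft_force: [-0.7, 0.4, -2.1]
gripper_width: 0.456
finger_force: 25.0
```

The force reads as if orange is still hanging slightly, so I'll lower about 1 mm more before releasing, then back away to centre.

Request:
arm_command([
  [[0,0,-0.01,0],[0,0,-0.01,0],[0,0,-0.01,0],[0,0,0,0],[0,0,0,0],[0,0,0,0],[0,0,0,0],[0,0,0,0],[0,0,0,0],[0,0,0,0]],
])

```text
t: 31.58
ee_pos: [0.4913, 0.2471, 0.0202]
tcp_rot: [-3.137, 0.162, -0.001]
ft_force: [-3.3, -1.4, 6.6]
gripper_width: 0.456
finger_force: 25.0
```

Request:
arm_command([
  [[0,0,0,0],[0,0,0,0],[0,0,0,0],[0,0,0,0],[0,0,0.2,0],[0,0,0.4,0],[0,0,0.5,0],[0,0,0.5,0],[0,0,0.5,0],[0,0,0.4,0]],
], gripper=0.4)

```text
t: 32.42
ee_pos: [0.4916, 0.2473, 0.1212]
tcp_rot: [-3.137, 0.162, -0.002]
ft_force: [1.5, 0.0, 0.6]
gripper_width: 0.699
finger_force: 0.0
```

Request:
arm_command([
  [[0,-0.5,0,0],[0,-0.6,0,0],[0,-0.6,0,0],[0,-0.6,0,0],[0,-0.6,0,0],[0,-0.6,0,0],[0,-0.6,0,0],[0,-0.6,0,0],[0,-0.6,0,0],[0,-0.4,0,0]],
])

```text
t: 33.25
ee_pos: [0.4913, 0.0172, 0.1197]
tcp_rot: [3.137, -0.164, 0.001]
ft_force: [-0.7, -0.6, -0.4]
gripper_width: 0.702
finger_force: 0.0
```

```bash
python3 - <<'E'
from m import *
f=grab_frame("top");o=get_obs();print(o["t"],o["ee_pos"],o["ft_force"])
M=masks(f)
h=cv2.cvtColor(f,cv2.COLOR_BGR2HSV).astype(int)
M["orange"]=(h[...,0]<12)&(h[...,1]>190)&(h[...,2]>120)
for k in("orange","black","green","white"):
  print(k)
  for r in comps(M[k],"top",.038,60): print("  ",*r)
cv2.imwrite("pics/t5.png",cv2.resize(f[90:290,80:440],None,fx=2.2,fy=2.2,interpolation=cv2.INTER_CUBIC))
cv2.imwrite("pics/s5.png",cv2.resize(grab_frame("scene")[120:300,80:440],None,fx=2.2,fy=2.2,interpolation=cv2.INTER_CUBIC))
E
```

```text
33.3 [0.49156772 0.01539266 0.11973418] [ 0.69846891 -1.63981569  0.42738539]
orange
   [0.5766 0.2375] 84.0 [61.2 10. ] [167.2 193.7] 83
   [0.4908 0.2464] -6.1 [132.9  38.3] [163.8 225.5] 710
   [0.4047 0.2555] 84.1 [62.4  8.3] [160.2 258.1] 73
   [ 0.328  -0.2759] -3.3 [88.7 26.4] [361.5 282.2] 301
black
   [ 0.5936 -0.2296] -86.6 [60.1  9.5] [338.5 183.4] 75
   [0.5026 0.1093] 20.0 [113.   51.3] [214.9 219.8] 245
   [ 0.5077 -0.2329] 3.4 [133.5  39.2] [341.5 214.8] 714
   [ 0.486  -0.0726] -26.5 [117.2  48.1] [282.5 224.3] 330
   [ 0.4227 -0.2399] -87.2 [63.2  7.9] [345.8 246.4] 70
   [0.414  0.1158] 37.6 [38.  26.3] [212.9 253.1] 114
   [ 0.3951 -0.0505] -62.0 [37.1 24.6] [275.4 258.6] 108
green
   [ 0.5774 -0.3559] -81.9 [63.3 10.7] [385.1 188.2] 90
   [ 0.4915 -0.3669] 7.9 [137.8  44.8] [391.4 219.6] 852
   [ 0.4099 -0.3786] -81.9 [62.7 10.6] [398. 250.] 95
white
   [0.5754 0.3532] 82.3 [63.3 14.7] [124.2 195.2] 125
   [0.4895 0.3691] -8.7 [140.3  40.6] [117.7 227.2] 802
   [0.4044 0.3767] 81.6 [62.2 15.1] [114.2 259.4] 137
   [0.3887 0.0154] 89.8 [45.6 24.8] [250.8 261.7] 155
```

View pics/t5.png

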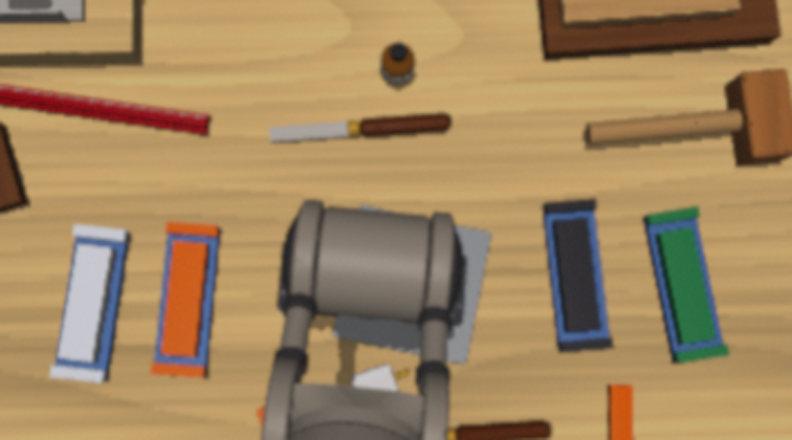

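View pics/s5.png

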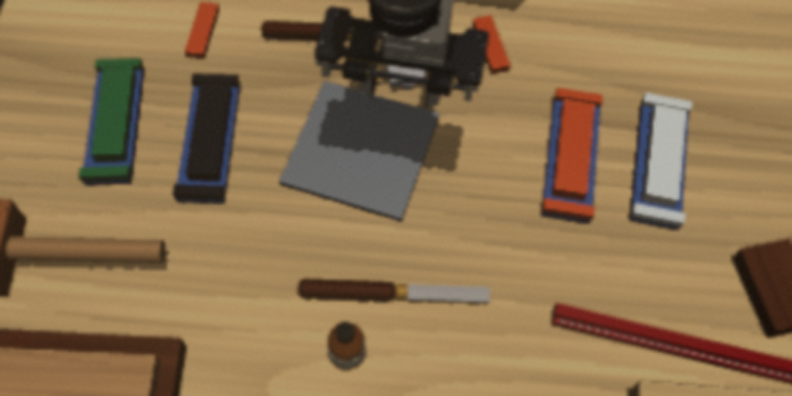

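Both views show all four stones flat in their own holders, each measured within about 5 mm of centre. The chisel and bottle have not moved, and the arm is clear of everything.

```bash
python3 -c "
from bench import *
print(hand_in())"
```

```text
the job is handed in; nothing more can be done
None
```

All four stones lie flat in the holders of their own colour, each measured within about 5 mm of centre; the chisel and oil bottle look unmoved in the last pictures, and the job is handed in at about 33 s (no verdict was returned).

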